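# Close up the cutlery chest

### The job

Close up the white cutlery chest on the counter: with your fingertips, gently push both of its drawers fully home so that their fronts are flush, and push its lid over and down until it lies shut. Only push; do not pinch or grip any part of the chest, do not drag a drawer right out to its stop or tip the lid up to upright, and leave the mill, the jar and the mug standing where they are.

Things in the scene. Friction and masses are not known exactly. Their poses are not given: they have to be found in the camera images.
- chest: White wooden cutlery chest fixed to the counter: 180 mm deep (x), 360 wide (y), 100 high, 112 with the lid shut. Origin: centre of its underside, on the counter. x points from its front (facing the robot, at x = -90 mm) to its back, y to the left seen from the robot, z up. Place and yaw vary. Two equal drawers side by side low in the front; above them a tray that the lid covers.
- left_drawer_pull (a point): Centre of the outer face of the solid brass pull (90 mm wide, 26 high, 22 proud of the front) in the middle of the left (+y) drawer: 43 mm above the counter, 87.5 mm left of the chest's middle; at x = -112 mm in the chest's frame when shut. The flat drawer front is 160 mm wide, 12 thick, from 13 to 67 mm above the counter. Axes parallel to the chest's.
- right_drawer_pull (a point): The same point on the right (-y) drawer, which is alike, 87.5 mm right of the chest's middle.
- left_drawer (a joint): How far the left drawer is pulled out, m: 0 shut against its stop (front flush), 0.10 fully out; it slides along the chest's x. It resists with about 2 N of friction and stays where it is left; no latch, no spring.
- right_drawer (a joint): The same for the right drawer.
- lid_hinge (a point): Middle of the lid's hinge line, which runs along the chest's y on the top rim of the back: 90 mm behind the chest's centre and 100 mm above the counter.
- lid_edge (a point): Middle of the free (front) edge of the lid, on its outer face. The lid: flat panel, 180 mm from hinge to free edge, 360 wide, 12 thick, brass lattice inlaid flush in the outer face; its underside passes through the hinge line. It starts part open, leaning over the tray, outer face up and to the back; shut, it lies level, outer face 112 mm above the counter. z: normal of the outer face.
- lid (a joint): Opening angle of the lid, rad: 0 shut, 1.5 fully open (nearly upright). The stiff hinge holds the lid wherever it is left, so it must be pushed all the way down: about 1 to 4 N near the free edge, on the outer face.
- mill: Dark wooden pepper mill, 145 mm tall, 52 mm across, standing loose beside the chest; origin at the centre of its underside. Bystander.
- jar: Glass jar with a brass cap, 110 mm tall, 64 mm across, standing loose on the other side of the chest (the two may be swapped); origin at the centre of its underside. Bystander.
- mug: White mug, 90 mm tall, 76 mm across, with a handle, standing loose ahead and to the left of the chest; origin at the centre of its underside. Bystander.

How it is judged:
By the outcome, as a careful person would: the job done as asked, in the order asked, and still so for the second after the job is handed in, with the robot touching nothing.
It also fails if it takes over 69 s, if anything falls off the work surface, if the arm or the gripper's body presses on something with over 40 N, if the wrist force passes 120 N, or if a joint passes its speed limit or range.

### The arm

A 6-joint arm with a two-finger parallel gripper is mounted at the origin on the work surface. World frame = base frame: x ahead of the robot, y to its left, z up, the work surface at z = 0. Lengths are in m, angles in degrees, forces in N, time in s.
With the tool pointing down it reaches from about 0.25 to 0.775 m from the base axis. Payload 4 kg.
Tool frame: the origin (TCP) lies midway between the tips of the shut fingers; the grasp point (between the pads) lies 19 mm behind it (bot.pinch_z is the distance from the TCP to the grasp point, in m); z points along the fingers, y is the line along which they close (so a half turn about z gives the same grasp; the last joint's range is limited). The gripper opens to 94 mm and grips with 3 to 60 N. Pads are 16 mm wide; open, the fingers measure 119 mm over their backs; the gripper's body (75 mm by 177 mm) begins 78 mm behind the grasp point.
Start: joints at [-79.475, 4.996, 78.535, -0, 96.463, -5.907], TCP at [0.156, -0.528, 0.206] pointing down, gripper open.
Joint ranges: [-177.83, 177.83], [-43.37, 116.18], [15.69, 146.23], [-61.86, 241.86], [9.47, 152.12], [-147.06, 147.06]. Speed limits (degrees/s): [159.86, 159.86, 180, 180, 180, 180].

### API

Orientations are given as [roll, pitch, yaw] about the fixed x, y, z axes, in that order (R = Rz(yaw) Ry(pitch) Rx(roll)).
In Python, from plant import bot gives the robot as it stands.
- The arm moves only by the shell command python3 -m jog 'ROWS' [OPENING] [FORCE]. ROWS is a JSON object of lists of equal length, an entry for each row: "dp": the shift along the tool's x, y, z in units of 0.15 m (1.0 is 0.15 m), a list of three; "twist": the turn, a rotation vector about the tool's x, y, z in units of 2 pi rad (1.0 is 2 pi rad), a list of three. In form: {"dp": [[dx, dy, dz], ...], "twist": [[rx, ry, rz], ...]}. A call has 1 to 20 rows; each row shifts and turns the commanded pose from where the row before left it, along the tool's axes as they then stand; what a row does not reach is not made up. A row lasts 1/12 s, in which the tool goes at most 41.7 mm and 7.16 degrees, less where a joint would pass 70% of its speed; a pose out of reach is approached as far as the arm can. A call with a number of a shift or a turn outside -1 to 1 is refused whole. A call with a gripper value outside its range is refused whole. OPENING is the closure, from 0 (fully open) to 1 (shut), set as the call begins (- or left out, the last holds). The fingers move at their own pace and stop on an object; FORCE is the grip in N (left out, the last holds). Time passes only in rows, so rows that do not move let the fingers close. It gives the time, the measured TCP pose, the force, the opening and the grip force at its end, in the units of the state.
- bot.get_state(): the state, without advancing time (a new reading comes with each control period).
- bot.capture(name): name is "scene" or "top"; returns the picture (420x560x3 uint8, blue, green, red); there is no depth.
- bot.camera_model(name): a dict with "camera_matrix" (3x3 intrinsics, pixels), "D" ([k1, k2, p1, p2, k3] as OpenCV has them; the pictures are not rectified), "rvec" (rotation vector, rad) and "tvec" (3), from world to camera coordinates, as OpenCV has them. Camera axes: x right, y down, z forward; pixel columns grow to the right and rows downward; lengths in m; the calibration is good to about 2 mm. A picture is of the moment at which its call begins. camera_model takes no time and is no camera call.
- bot.close_job(): hands the job in; it is judged then, once.
The state is a dict: "t": time; "qpos": joint angles; "joint_velocities": joint speeds; "tau": joint torques, N m; "tool_pos": TCP position; "eef_rot": TCP orientation; "force": force on the tool from outside, world axes, zero at the start; "moment": the same for the moment, N m; "grip_width": finger opening in m; "grasp_force": force on a finger pad.
Only numpy, scipy, OpenCV 4.12 (cv2) and the standard library are available. Lean on these libraries where they do the work, as an engineer would, in place of code of your own. Each camera call takes 0.05 s, during which the arm holds its last target. There are 200 camera calls.

## Working session

There is one attempt and no reset: what is moved stays moved. The work goes in short steps, Python scripts to look and compute and a shell command to move; the robot and the scene stay as the last step left them, time stands still between calls to the robot, and variables do not carry over. Pictures are saved under pics/ and viewed, at most 10 in all, crops included, and the job is handed in when it is done.

```bash
mkdir -p pics; ls; python3 - <<'E'
from plant import bot
import cv2
for n in("scene","top"):
    cv2.imwrite(f"pics/{n}0.png",bot.capture(n)); m=bot.camera_model(n); print(n,m)
s=bot.get_state();print(s)
E
```

```text
pics
scene {'camera_matrix': array([[386.4648956 ,   0.        , 276.25893436],
       [  0.        , 386.4648956 , 211.35667841],
       [  0.        ,   0.        ,   1.        ]]), 'D': array([-0.02251246,  0.        ,  0.        ,  0.        ,  0.        ]), 'rvec': array([ 2.42033756,  0.48788712, -0.14838884]), 'tvec': array([-0.58002827, -0.07962369,  1.11716702])}
top {'camera_matrix': array([[446.02445713,   0.        , 280.74381762],
       [  0.        , 446.02445713, 206.78379973],
       [  0.        ,   0.        ,   1.        ]]), 'D': array([-0.00481455,  0.        ,  0.        ,  0.        ,  0.        ]), 'rvec': array([ 2.19130437, -2.14429521,  0.12862955]), 'tvec': array([0.01372241, 0.59286256, 1.02137779])}
{'t': 0.1, 'qpos': array([-7.94758485e+01,  5.03566308e+00,  7.86137336e+01, -1.75496139e-03,
        9.64614378e+01, -5.90507401e+00]), 'joint_velocities': array([-0.02731663, -0.01854685, -0.13610252,  0.02955482,  0.06047865,
       -0.01196062]), 'tau': array([ 1.90363324e-03, -3.41252804e+01, -3.03302336e+01,  7.20305904e-02,
        3.04090139e-02, -9.66228868e-05]), 'tool_pos': array([ 0.15547473, -0.52707373,  0.2044345 ]), 'eef_rot': array([-1.79889574e+02, -9.66777857e-03,  1.64290203e+01]), 'force': array([-0.35805042,  0.7541678 , -0.05645635]), 'moment': array([ 0.06127524, -0.0022768 ,  0.01999523]), 'grasp_force': 0.0, 'grip_width': 0.09416525515667659}
```

View pics/scene0.png

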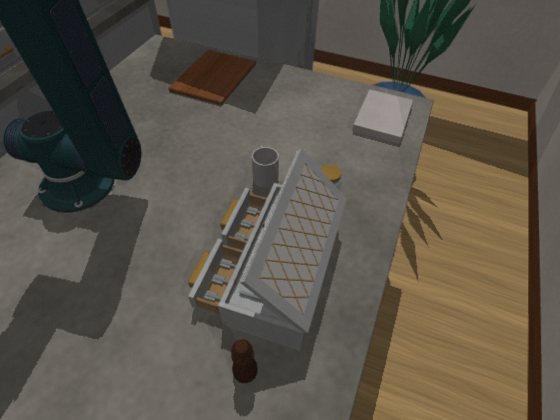

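View pics/top0.png

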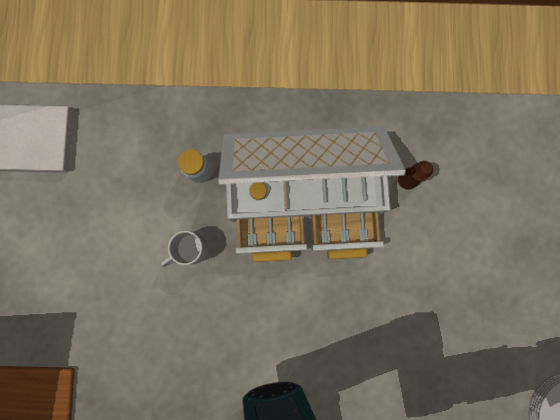

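The scene view shows the chest with both drawers part out and the lid about half open. In the top view the brass pulls are near (271,257) and (347,254), the mug at (185,248), the jar at (193,165) and the mill at (415,175). Next I'll enlarge both views to read corners.

```bash
cat > h.py <<'E'
import numpy as np, cv2
from plant import bot
def cam(n):
    m=bot.camera_model(n); R=cv2.Rodrigues(m["rvec"])[0]; return m["camera_matrix"],m["D"],R,m["tvec"]
def ray(n,uv):
    K,D,R,t=cam(n); p=cv2.undistortPoints(np.array([[uv]],float),K,D)[0,0]
    d=R.T@np.r_[p,1]; return -R.T@t,d/np.linalg.norm(d)
def onz(n,uv,z):
    c,d=ray(n,uv); return c+d*(z-c[2])/d[2]
def tri(a,b):
    c1,d1=ray("top",a);c2,d2=ray("scene",b)
    s=np.linalg.lstsq(np.c_[d1,-d2],c2-c1,rcond=None)[0]
    p,q=c1+s[0]*d1,c2+s[1]*d2; return (p+q)/2,np.linalg.norm(p-q)
def proj(n,P):
    m=bot.camera_model(n); return cv2.projectPoints(np.array(P,float).reshape(-1,3),m["rvec"],m["tvec"],m["camera_matrix"],m["D"])[0][:,0]
E
python3 - <<'E'
from h import *
np.set_printoptions(precision=4,suppress=True)
t=cv2.imread("pics/top0.png");s=cv2.imread("pics/scene0.png")
cv2.imwrite("pics/a.png",cv2.resize(t[120:270,210:410],None,fx=4,fy=4,interpolation=cv2.INTER_CUBIC))
cv2.imwrite("pics/b.png",cv2.resize(s[145:345,180:360],None,fx=3,fy=3,interpolation=cv2.INTER_CUBIC))
print(ray("top",(280,206))[0],ray("scene",(280,206))[0])
h=cv2.cvtColor(t,cv2.COLOR_BGR2HSV);m=cv2.inRange(h,(12,150,120),(28,255,255));m[:248]=0;m[275:]=0
for c in cv2.findContours(m,0,2)[0]:
    if cv2.contourArea(c)>50:
        r=cv2.boxPoints(cv2.minAreaRect(c)); print(r.round(1).tolist()); print([onz("top",p,.056) for p in r])
for p in((229,217),(389,209)): print(onz("top",p,.1))
E
```

```text
[0.4757 0.0334 1.0805] [ 0.8141 -0.4892  0.8299]
[[252.60000610351562, 253.0], [289.79998779296875, 251.10000610351562], [290.29998779296875, 259.20001220703125], [253.10000610351562, 261.20001220703125]]
[array([0.4822, 0.0887, 0.056 ]), array([0.4885, 0.0038, 0.056 ]), array([0.4699, 0.0024, 0.056 ]), array([0.4637, 0.0872, 0.056 ])]
[[328.6000061035156, 250.3000030517578], [365.8999938964844, 248.3000030517578], [366.29998779296875, 256.5], [329.0, 258.5]]
[array([ 0.4921, -0.0849,  0.056 ]), array([ 0.4984, -0.1705,  0.056 ]), array([ 0.4798, -0.1715,  0.056 ]), array([ 0.4735, -0.0861,  0.056 ])]
[0.5598 0.1406 0.1   ]
[ 0.5853 -0.213   0.1   ]
```

View pics/a.png

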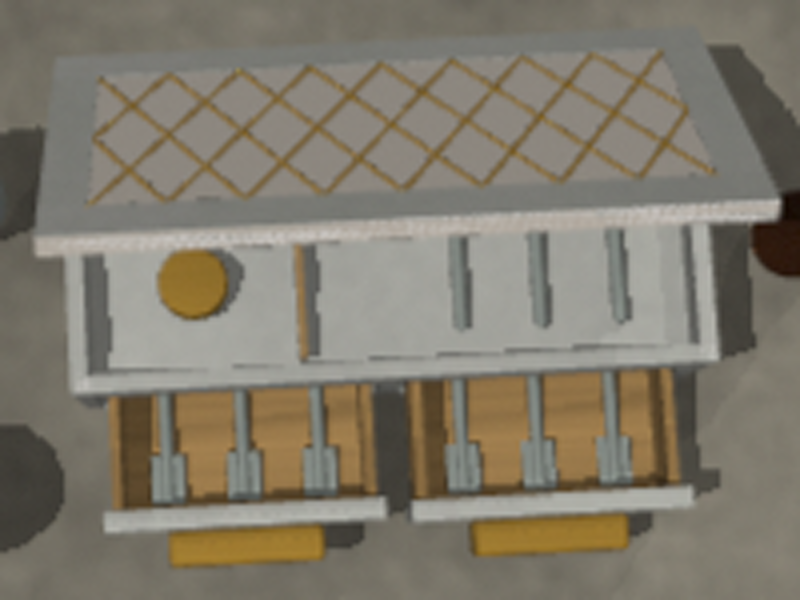

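View pics/b.png

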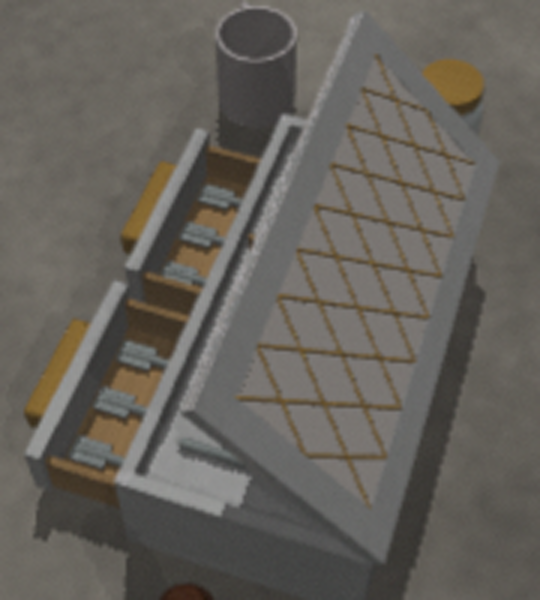

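```bash
python3 - <<'E'
from h import *
np.set_printoptions(precision=4,suppress=True)
T=lambda x,y:(210+x/4-.4,120+y/4-.4); S=lambda x,y:(180+x/3-.3,145+y/3-.3)
L=[("edgeL",T(36,237),S(364,16)),("edgeR",T(779,202),S(196,408)),("backL",T(57,58),S(497,160)),("backR",T(702,28),S(380,560))]
P={}
for n,a,b in L:
    P[n],e=tri(a,b); print(n,P[n],e)
fl,fr=onz("top",T(73,392),.1),onz("top",T(718,361),.1); print(fl,fr,np.linalg.norm(fl-fr))
y=(fl-fr);y/=np.linalg.norm(y);yaw=np.arctan2(-y[0],y[1]);x=np.array([np.cos(yaw),np.sin(yaw),0]);y=np.array([-x[1],x[0],0])
c=(fl+fr)/2+.09*x;c[2]=0;print("chest",c,"yaw",np.degrees(yaw), "edge yaw",[np.degrees(np.arctan2(-d[0],d[1])) for d in(P['edgeL']-P['edgeR'],P['backL']-P['backR'])])
for n in P: print(n,"chest frame",(P[n]-c)@x,(P[n]-c)@y,P[n][2])
for q,zz in(((0.4637,.0872),0),((.4699,.0024),0),((.4735,-.0861),0),((.4798,-.1715),0)):
    d=np.r_[q,0]-c; print("pull face",d@x,d@y)
for nm,uv,z in(("mug",(185,248),.09),("jar",(191,161),.11),("mill",(425,169),.14)): p=onz("top",uv,z);print(nm,p,(p-c)@x,(p-c)@y)
E
```

```text
edgeL [0.6224 0.149  0.2313] 0.001248608175645971
edgeR [ 0.6482 -0.2075  0.2365] 0.0047958151219136685
backL [0.7445 0.1575 0.1104] 0.0015140241211672224
backR [ 0.7695 -0.2012  0.1142] 0.0024137116103963513
[0.5584 0.143  0.1   ] [ 0.5834 -0.2132  0.1   ] 0.35709916306319767
chest [ 0.6607 -0.0287  0.    ] yaw 4.023220062341338 edge yaw [np.float64(4.13905613807593), np.float64(3.9846854155434923)]
edgeL chest frame -0.025747528025152833 0.18003588677163695 0.2312987804700049
edgeR chest frame -0.02502482347887611 -0.17743361189419063 0.2365225711551489
backL chest frame 0.09669175742546529 0.17994757226805777 0.1103720701455227
backR chest frame 0.09644988179038752 -0.17968855052200816 0.11418367343897173
pull face -0.18836036073581328 0.12948208857712562
pull face -0.1881252707799851 0.04445606472141031
pull face -0.19074336840507636 -0.044078423275220074
pull face -0.1904506213278122 -0.1297099846246942
mug [0.4898 0.2364 0.09  ] -0.15184752481819822 0.2764644627775231
jar [0.6813 0.2276 0.11  ] 0.038523422400600874 0.25431045489161264
mill [ 0.6691 -0.281   0.14  ] -0.009347653009716074 -0.2522102339313549
```

Measurements match the given sizes: the rim is 357 mm wide, yaw is 4.0°, both drawers are about 77 mm out and the lid is at about 45°. I'll shut the fingers, align the tool with the chest and move in front of the right pull.

```bash
cat > st.py <<'E'
from h import *
np.set_printoptions(precision=4,suppress=True)
a=np.radians(4.02);x=np.array([np.cos(a),np.sin(a),0]);y=np.array([-x[1],x[0],0]);c=np.array([.6607,-.0287,0])
s=bot.get_state();d=s["tool_pos"]-c
print("t",s["t"],"chest xyz",np.array([d@x,d@y,d[2]]),"rpy",s["eef_rot"],"F chest",np.array([s["force"]@x,s["force"]@y,s["force"][2]]),"grip",s["grip_width"])
E
python3 -m jog '{"dp":[[0,0,0],[0,0,0],[0.124,-0.156,0],[0.124,-0.156,0],[0.124,-0.156,0],[0.124,-0.156,0],[0.124,-0.156,0],[0.124,-0.156,0],[0.124,-0.156,0],[0.124,-0.156,0],[0.124,-0.156,0],[0.124,-0.156,0],[0.124,-0.156,0],[0.124,-0.156,0],[0.124,-0.156,0],[0.124,-0.156,0],[0.124,-0.156,0],[0.124,-0.156,0]],"twist":[[0,0,0.0172],[0,0,0.0172],[0,0,0],[0,0,0],[0,0,0],[0,0,0],[0,0,0],[0,0,0],[0,0,0],[0,0,0],[0,0,0],[0,0,0],[0,0,0],[0,0,0],[0,0,0],[0,0,0],[0,0,0],[0,0,0]]}' 1 20; python3 st.py
```

```text
t: 1.6
tool_pos: [0.4263, -0.1316, 0.2051]
eef_rot: [-180.0, 0.0, 4.0]
force: [0.5, 0.4, 0.8]
grip_width: 0.0003
grasp_force: 0.0
t 1.6 chest xyz [-0.241  -0.0862  0.2051] rpy [-179.9905    0.0332    4.0496] F chest [0.5063 0.3385 0.7994] grip 0.0003103899533211665
```

```bash
python3 -m jog '{"dp":[[0,0,0.137],[0,0,0.137],[0,0,0.137],[0,0,0.137],[0,0,0.137],[0,0,0.137],[0,0,0.137],[0,0,0.137],[0.06,0,0],[0.06,0,0],[0.05,0,0],[0.03,0,0],[0.03,0,0],[0.03,0,0],[0.03,0,0],[0.03,0,0],[0.03,0,0],[0.03,0,0],[0.03,0,0],[0.03,0,0]],"twist":[[0,0,0],[0,0,0],[0,0,0],[0,0,0],[0,0,0],[0,0,0],[0,0,0],[0,0,0],[0,0,0],[0,0,0],[0,0,0],[0,0,0],[0,0,0],[0,0,0],[0,0,0],[0,0,0],[0,0,0],[0,0,0],[0,0,0],[0,0,0]]}'; python3 st.py
```

```text
t: 3.27
tool_pos: [0.4921, -0.1284, 0.041]
eef_rot: [-180.0, 0.0, 4.0]
force: [-2.7, -0.0, 2.1]
grip_width: 0.0003
grasp_force: 1.1
t 3.2667 chest xyz [-0.1752 -0.0876  0.041 ] rpy [-180.        0.0196    4.0448] F chest [-2.7217  0.1704  2.1473] grip 0.00033567070284565515
```

Contact, with about 2.7 N resisting. There's about 55 mm left; I'll push 48 mm and then creep the rest.

```bash
python3 -m jog '{"dp":[[0.03,0,0],[0.03,0,0],[0.03,0,0],[0.03,0,0],[0.03,0,0],[0.03,0,0],[0.03,0,0],[0.03,0,0],[0.03,0,0],[0.02,0,0],[0.01,0,0],[0.01,0,0]],"twist":[[0,0,0],[0,0,0],[0,0,0],[0,0,0],[0,0,0],[0,0,0],[0,0,0],[0,0,0],[0,0,0],[0,0,0],[0,0,0],[0,0,0]]}'; python3 st.py
python3 -m jog '{"dp":[[0.01,0,0],[0.01,0,0],[0.01,0,0]],"twist":[[0,0,0],[0,0,0],[0,0,0]]}'; python3 st.py
```

```text
t: 4.27
tool_pos: [0.5384, -0.125, 0.041]
eef_rot: [-180.0, 0.0, 4.1]
force: [-1.8, 0.7, 1.3]
grip_width: 0.0003
grasp_force: 1.0
t 4.2667 chest xyz [-0.1288 -0.0875  0.041 ] rpy [-179.9931    0.0096    4.0525] F chest [-1.7826  0.8523  1.2593] grip 0.0003079684854521442
t: 4.52
tool_pos: [0.5427, -0.1247, 0.041]
eef_rot: [-180.0, 0.0, 4.0]
force: [-1.7, 0.4, 0.5]
grip_width: 0.0004
grasp_force: 1.0
t 4.5167 chest xyz [-0.1245 -0.0875  0.041 ] rpy [-179.9925    0.0111    4.045 ] F chest [-1.7183  0.4842  0.5115] grip 0.00040666621408335757
```

```bash
python3 -m jog '{"dp":[[0.01,0,0],[0.01,0,0]],"twist":[[0,0,0],[0,0,0]]}'; python3 st.py|cut -c1-60
python3 -m jog '{"dp":[[0.007,0,0],[0.007,0,0]],"twist":[[0,0,0],[0,0,0]]}'; python3 -m jog '{"dp":[[0.007,0,0],[0,0,0]],"twist":[[0,0,0],[0,0,0]]}'; python3 st.py
```

```text
t: 4.68
tool_pos: [0.5457, -0.1245, 0.041]
eef_rot: [-180.0, 0.0, 4.0]
force: [-2.1, 0.5, 1.4]
grip_width: 0.0006
grasp_force: 1.0
t 4.6833 chest xyz [-0.1214 -0.0875  0.041 ] rpy [-179.9903 
t: 4.85
tool_pos: [0.5459, -0.1245, 0.041]
eef_rot: [-180.0, 0.3, 4.1]
force: [-9.1, -0.1, 6.6]
grip_width: 0.0004
grasp_force: 4.6
t: 5.02
tool_pos: [0.5459, -0.1245, 0.041]
eef_rot: [-180.0, 0.4, 4.1]
force: [-10.5, 0.7, 6.9]
grip_width: 0.0002
grasp_force: 5.0
t 5.0167 chest xyz [-0.1213 -0.0875  0.041 ] rpy [-179.9755    0.4162    4.0511] F chest [-10.4133   1.414    6.8624] grip 0.0002108692280251479
```

The stop shows as a sharp force rise at x = -0.121 m, so the right drawer is shut. Next I'll back off, go across and push the left one.

```bash
python3 -m jog '{"dp":[[-0.1,0,0],[-0.2,0,0],[-0.2,0,0],[-0.2,0,0],[-0.12,0,0],[0,-0.194,0],[0,-0.194,0],[0,-0.194,0],[0,-0.194,0],[0,-0.194,0],[0,-0.194,0],[0,0,0]],"twist":[[0,0,0],[0,0,0],[0,0,0],[0,0,0],[0,0,0],[0,0,0],[0,0,0],[0,0,0],[0,0,0],[0,0,0],[0,0,0],[0,0,0]]}'; python3 st.py
python3 -m jog '{"dp":[[0.06,0,0],[0.06,0,0],[0.05,0,0],[0.03,0,0],[0.03,0,0],[0.03,0,0],[0.03,0,0],[0.03,0,0],[0.03,0,0],[0.03,0,0],[0.03,0,0],[0.03,0,0],[0.03,0,0],[0.03,0,0],[0.03,0,0]],"twist":[[0,0,0],[0,0,0],[0,0,0],[0,0,0],[0,0,0],[0,0,0],[0,0,0],[0,0,0],[0,0,0],[0,0,0],[0,0,0],[0,0,0],[0,0,0],[0,0,0],[0,0,0]]}'; python3 st.py
```

```text
t: 6.02
tool_pos: [0.4143, 0.0451, 0.0415]
eef_rot: [-179.9, -0.2, 4.3]
force: [0.5, 0.3, -0.3]
grip_width: 0.0003
grasp_force: 0.0
t 6.0167 chest xyz [-0.2406  0.0909  0.0415] rpy [-179.8682   -0.1651    4.3307] F chest [ 0.5054  0.2609 -0.2904] grip 0.00028930260375927447
t: 7.27
tool_pos: [0.4933, 0.0467, 0.0408]
eef_rot: [180.0, 0.0, 4.0]
force: [-1.7, -1.0, -0.9]
grip_width: 0.0008
grasp_force: 1.1
t 7.2667 chest xyz [-0.1617  0.0869  0.0408] rpy [179.9922   0.034    4.0496] F chest [-1.726  -0.9068 -0.9081] grip 0.0007743312876479311
```

```bash
python3 -m jog '{"dp":[[0.03,0,0],[0.03,0,0],[0.03,0,0],[0.03,0,0],[0.03,0,0],[0.02,0,0],[0.02,0,0],[0.01,0,0],[0.01,0,0],[0.01,0,0],[0.01,0,0]],"twist":[[0,0,0],[0,0,0],[0,0,0],[0,0,0],[0,0,0],[0,0,0],[0,0,0],[0,0,0],[0,0,0],[0,0,0],[0,0,0]]}'; python3 st.py
python3 -m jog '{"dp":[[0.01,0,0],[0.01,0,0]],"twist":[[0,0,0],[0,0,0]]}';python3 -m jog '{"dp":[[0.01,0,0],[0.007,0,0]],"twist":[[0,0,0],[0,0,0]]}';  python3 -m jog '{"dp":[[0.007,0,0],[0,0,0]],"twist":[[0,0,0],[0,0,0]]}'; python3 st.py
```

```text
t: 8.18
tool_pos: [0.5276, 0.0494, 0.0411]
eef_rot: [-180.0, 0.0, 4.1]
force: [-3.0, 0.3, -1.9]
grip_width: 0.0007
grasp_force: 1.0
t 8.1833 chest xyz [-0.1273  0.0872  0.0411] rpy [-179.9807    0.0039    4.0509] F chest [-3.011   0.5301 -1.9134] grip 0.000728545595506084
t: 8.35
tool_pos: [0.5306, 0.0496, 0.0411]
eef_rot: [-180.0, -0.0, 4.1]
force: [-2.8, 1.2, -0.8]
grip_width: 0.0004
grasp_force: 1.0
t: 8.52
tool_pos: [0.5331, 0.0497, 0.0411]
eef_rot: [-180.0, 0.0, 4.1]
force: [-5.5, 0.4, 2.2]
grip_width: 0.0009
grasp_force: 2.3
t: 8.68
tool_pos: [0.533, 0.0497, 0.0411]
eef_rot: [-180.0, 0.2, 4.1]
force: [-5.1, 1.1, 1.8]
grip_width: 0.0005
grasp_force: 2.7
t 8.6833 chest xyz [-0.1219  0.0871  0.0411] rpy [-179.9919    0.1662    4.0539] F chest [-5.0178  1.4575  1.7553] grip 0.0005439575749889104
```

One more light nudge on the left drawer, then retreat and rise above the lid.

```bash
python3 -m jog '{"dp":[[0.012,0,0],[0.01,0,0],[0,0,0]],"twist":[[0,0,0],[0,0,0],[0,0,0]]}'; python3 -m jog '{"dp":[[-0.1,0,0],[-0.1,0,0],[0,0,-0.2],[0,0,-0.2],[0,0,-0.2],[0,0,-0.2],[0,0,-0.2],[0,0,-0.2],[0,0,-0.2],[0,0,-0.2],[0,0,-0.16],[0,0,0]],"twist":[[0,0,0],[0,0,0],[0,0,0],[0,0,0],[0,0,0],[0,0,0],[0,0,0],[0,0,0],[0,0,0],[0,0,0],[0,0,0],[0,0,0]]}'; python3 - <<'E'
import st
from h import *
t=bot.capture("top");cv2.imwrite("pics/c.png",cv2.resize(t[100:320,150:450],None,fx=2.5,fy=2.5)) 
E
```

```text
t: 8.93
tool_pos: [0.5331, 0.0497, 0.0412]
eef_rot: [-180.0, 0.6, 4.1]
force: [-13.7, -1.1, 7.6]
grip_width: 0.0003
grasp_force: 7.0
t: 9.93
tool_pos: [0.5105, 0.0475, 0.3127]
eef_rot: [179.9, -0.9, 4.0]
force: [0.3, -0.3, 0.8]
grip_width: 0.0002
grasp_force: 0.0
t 9.9333 chest xyz [-0.1445  0.0865  0.3127] rpy [179.8996  -0.8832   4.0313] F chest [ 0.2497 -0.2726  0.7852] grip 0.000246365818615073
```

View pics/c.png

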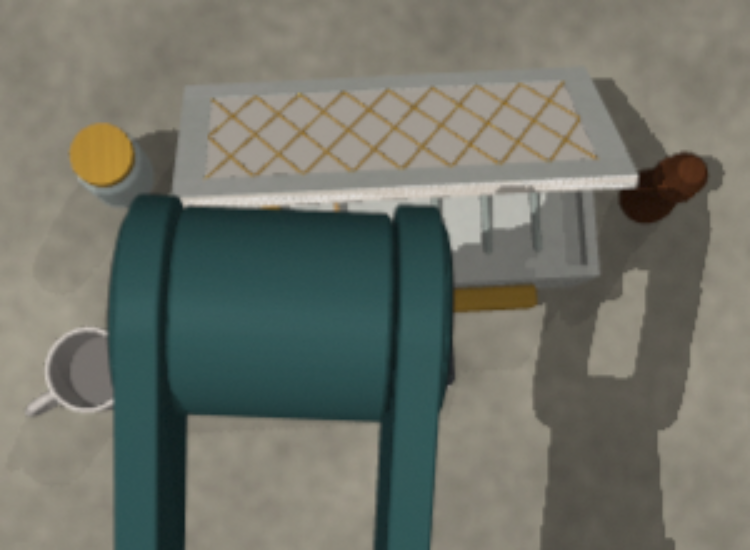

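The right drawer's front is flush, with its pull tight to the chest at about (495,298). The lid and bystanders haven't moved. Next I'll go over the lid edge and down onto its outer face.

```bash
python3 -m jog '{"dp":[[0.157,0.096,0],[0.157,0.096,0],[0.157,0.096,0],[0.157,0.096,0],[0.157,0.096,0],[0.157,0.096,0],[0,0,0],[0,0,0.133],[0,0,0.133],[0,0,0.1],[0,0,0.1],[0,0,0]],"twist":[[0,0,0],[0,0,0],[0,0,0],[0,0,0],[0,0,0],[0,0,0],[0,0,0],[0,0,0],[0,0,0],[0,0,0],[0,0,0],[0,0,0]]}'; python3 st.py
```

```text
t: 10.98
tool_pos: [0.6526, -0.0281, 0.2295]
eef_rot: [-179.9, 0.5, 4.1]
force: [-1.0, 0.0, -0.7]
grip_width: 0.0006
grasp_force: 0.0
t 10.9833 chest xyz [-0.008   0.0011  0.2295] rpy [-179.9185    0.4513    4.0523] F chest [-0.9624  0.1039 -0.7174] grip 0.0006143833574843308
```

```bash
python3 -m jog '{"dp":[[0,0,0.025],[0,0,0.025],[-0.026,0,0.027],[-0.026,0,0.027],[-0.026,0,0.027],[-0.026,0,0.027],[-0.026,0,0.027]],"twist":[[0,0,0],[0,0,0],[0,0,0],[0,0,0],[0,0,0],[0,0,0],[0,0,0]]}'; python3 st.py
python3 -m jog '{"dp":[[-0.021,0,0.031],[-0.021,0,0.031],[-0.021,0,0.031],[-0.021,0,0.031],[-0.021,0,0.031]],"twist":[[0,0,0],[0,0,0],[0,0,0],[0,0,0],[0,0,0]]}'; python3 st.py
```

```text
t: 11.57
tool_pos: [0.6348, -0.0299, 0.2078]
eef_rot: [180.0, -0.1, 4.0]
force: [0.8, -0.8, 1.8]
grip_width: 0.0005
grasp_force: 1.0
t 11.5667 chest xyz [-0.0259  0.0006  0.2078] rpy [179.9807  -0.0698   4.0493] F chest [ 0.711  -0.8874  1.8029] grip 0.0005245785403421866
t: 11.98
tool_pos: [0.6189, -0.0311, 0.1835]
eef_rot: [180.0, 0.0, 4.0]
force: [0.5, 0.0, 2.8]
grip_width: 0.0004
grasp_force: 0.9
t 11.9833 chest xyz [-0.0419  0.0005  0.1835] rpy [179.9915   0.0287   4.0433] F chest [ 0.4607 -0.0046  2.7561] grip 0.000374626372415618
```

```bash
python3 -m jog '{"dp":[[-0.016,0,0.037],[-0.016,0,0.037],[-0.016,0,0.037],[-0.016,0,0.037],[-0.016,0,0.037],[-0.008,0,0.03],[-0.008,0,0.03],[-0.008,0,0.03],[-0.008,0,0.03],[-0.008,0,0.03],[-0.004,0,0.02],[-0.004,0,0.02],[-0.004,0,0.02],[-0.004,0,0.015]],"twist":[[0,0,0],[0,0,0],[0,0,0],[0,0,0],[0,0,0],[0,0,0],[0,0,0],[0,0,0],[0,0,0],[0,0,0],[0,0,0],[0,0,0],[0,0,0],[0,0,0]]}'; python3 st.py
python3 -m jog '{"dp":[[0,0,0.012],[0,0,0.012],[0,0,0.01]],"twist":[[0,0,0],[0,0,0],[0,0,0]]}'; python3 st.py
```

```text
t: 13.15
tool_pos: [0.5993, -0.0324, 0.1224]
eef_rot: [180.0, -0.0, 4.0]
force: [-0.1, 0.2, 1.1]
grip_width: 0.0007
grasp_force: 0.6
t 13.15 chest xyz [-0.0615  0.0006  0.1224] rpy [179.9943  -0.0459   4.0491] F chest [-0.1362  0.1969  1.136 ] grip 0.0006937065911683755
t: 13.4
tool_pos: [0.5988, -0.0324, 0.1174]
eef_rot: [180.0, 0.0, 4.0]
force: [-0.5, -0.3, 0.8]
grip_width: 0.0001
grasp_force: 0.7
t 13.4 chest xyz [-0.062   0.0006  0.1174] rpy [179.9964   0.0346   4.0492] F chest [-0.5431 -0.2319  0.7519] grip 0.0001301053964238498
```

```bash
python3 -m jog '{"dp":[[0,0,0.01],[0,0,0.01],[0,0,0.01]],"twist":[[0,0,0],[0,0,0],[0,0,0]]}'; 
python3 -m jog '{"dp":[[0,0,0.008],[0,0,0.007]],"twist":[[0,0,0],[0,0,0]]}'; python3 -m jog '{"dp":[[0,0,0.007],[0,0,0]],"twist":[[0,0,0],[0,0,0]]}'; python3 st.py
```

```text
t: 13.65
tool_pos: [0.5989, -0.0324, 0.1129]
eef_rot: [180.0, 0.0, 4.0]
force: [-0.1, 0.6, 1.8]
grip_width: 0.0008
grasp_force: 0.7
t: 13.82
tool_pos: [0.599, -0.0324, 0.1121]
eef_rot: [180.0, -0.0, 4.0]
force: [-3.6, -0.3, 9.2]
grip_width: 0.0004
grasp_force: 4.7
t: 13.98
tool_pos: [0.599, -0.0324, 0.1121]
eef_rot: [180.0, -0.1, 4.1]
force: [-4.8, -0.2, 8.2]
grip_width: 0.0005
grasp_force: 4.5
t 13.9833 chest xyz [-0.0618  0.0006  0.1121] rpy [179.9764  -0.0511   4.0533] F chest [-4.761   0.154   8.2145] grip 0.0005099685293914526
```

The lid met its stop at exactly 112 mm. I'll lift away to a clear place and check.

```bash
python3 -m jog '{"dp":[[0,0,-0.1],[0,0,-0.2],[0,0,-0.2],[0,0,-0.2],[0,0,-0.2],[-0.2,0,0],[-0.2,0.1,0],[-0.2,0.15,0],[-0.15,0.2,0],[-0.15,0.2,0],[-0.15,0.2,0],[-0.1,0.2,0],[-0.1,0.2,0],[-0.1,0.2,0],[-0.1,0.2,0],[-0.1,0.2,0],[-0.1,0.2,0],[-0.1,0.2,0],[0,0,0],[0,0,0]],"twist":[[0,0,0],[0,0,0],[0,0,0],[0,0,0],[0,0,0],[0,0,0],[0,0,0],[0,0,0],[0,0,0],[0,0,0],[0,0,0],[0,0,0],[0,0,0],[0,0,0],[0,0,0],[0,0,0],[0,0,0],[0,0,0],[0,0,0],[0,0,0]]}'; python3 - <<'E'
import st
from h import *
t=bot.capture("top");s=bot.capture("scene")
cv2.imwrite("pics/d.png",np.hstack([cv2.resize(t[100:300,150:450],None,fx=1.5,fy=1.5),cv2.resize(s[120:390,170:370],(222,300))]))
h=cv2.cvtColor(t,cv2.COLOR_BGR2HSV);m=cv2.inRange(h,(12,150,100),(28,255,255));m[:205]=0;m[275:]=0
for c in cv2.findContours(m,0,2)[0]:
    if cv2.contourArea(c)>30:
        r=cv2.boxPoints(cv2.minAreaRect(c));print([np.round([(onz("top",p,.056)-st.c)@st.x,(onz("top",p,.056)-st.c)@st.y],4) for p in r])
E
```

```text
t: 15.65
tool_pos: [0.3603, -0.3888, 0.2439]
eef_rot: [-179.9, 0.0, 3.9]
force: [-0.1, 0.4, 0.3]
grip_width: 0.0004
grasp_force: 0.0
t 15.65 chest xyz [-0.3249 -0.3381  0.2439] rpy [-179.9349    0.0127    3.8691] F chest [-0.1155  0.3705  0.2832] grip 0.00043707966015586784
[array([-0.0929,  0.1309]), array([-0.0925,  0.0449]), array([-0.113 ,  0.0449]), array([-0.1134,  0.1307])]
[array([-0.0922, -0.0427]), array([-0.0918, -0.1305]), array([-0.1121, -0.1302]), array([-0.1125, -0.0425])]
```

View pics/d.png

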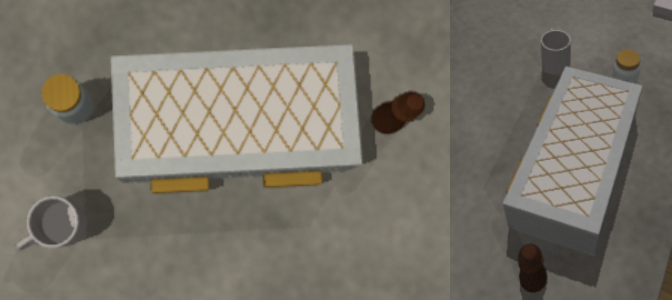

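The picture shows the lid lying level and both pulls, at (180,185) and (292,179), tight to the front. Their faces measure -113 and -112 mm against -112 nominal. The mill, jar and mug are in place, so I'll hand the job in.

```bash
python3 -c "
from plant import bot
print(bot.close_job())"
```

```text
the job is handed in; nothing more can be done
None
```

The chest is closed and the job is handed in: I pushed both drawers to their stops and then the lid shut at 112 mm, in about 16 s and at most about 16 N, and the mill, jar and mug look undisturbed in the final picture.

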